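Rock a tight locating block out of its jig

TASK

The yellow brass locating block is gripped tightly in the spring jaws of the heavy steel jig, too tightly to pull straight out: the jig would come up with it. Take the block by its upright tab and rock it along the jaws, first clearly towards the jig's red-striped end, then clearly towards the plain end (5 to 10 degrees each way), and keep rocking while easing it up a little at a time until it frees. Finish while holding it: upright, still, straight above its slot and just clear of the jaws (about 20 mm of daylight), with the jig still flat on the desk about where it stood and the other things left alone.

Things in the scene. Friction and masses are not known exactly. Their poses are not given: they have to be found in the camera images.
- jig: loose steel jig, 2 kg, on rubber feet: plate 120 mm (its x) by 200 mm (its y), plate top 15 mm above the desk. Origin on the desk under its centre; z up; y along the jaws to the red-striped end (plain end at -y); x across the jaws to the fixed jaw. A grey spring abutment reaches to x = -60 mm, 41 mm high; two pins 23 mm high at x = 40, y = +-52 mm
- jig_slot (a point): centre of the slot's mouth, on the jig's z axis, level with the jaw tops 43 mm above the desk; axes as the jig's. The fixed grey jaw spans x = 10 to 32 mm from here, screw heads 3 mm higher; both jaws are 44 mm long in y. A straight pull of about 22 N lifts the jig before the block slides; while the block turns in the jaws it eases up with far less force, about 3 mm of rise per swing
- jaw_top (a point): middle of the top of the sprung aluminium jaw, 16 mm (x) by 44 mm (y), which pinches the block with about 24 N against the fixed jaw; 43 mm above the desk, at jig x = -18 mm. It moves only along jig x and closes 3 mm once the block is out
- block_tab (a point): brass locating block, 0.22 to 0.35 kg: a point in the middle of its upright grip tab, 52 mm above its foot (72 mm above the desk while seated). Tab 14 mm (x) by 34 mm (y), from 28 to 72 mm above the foot; below it the body, 20 mm (x, pinched) by 50 mm (y), 28 mm high. Axes parallel to the jig's while seated; it rocks about x, +y points to the red-striped end
- block_foot (a point): centre of the block's underside; seated it stands on a narrow rib (8 mm in y), 20 mm above the desk and 23 mm below the jaw tops, with 5 mm of room under its ends, so it can rock about 11 degrees each way; it must rise 23 mm to leave the jaws
- block: the same brass block, origin at the centre of its underside
- solder: bystander: green and white solder spool, 62x84x42 mm, origin under its centre
- cup: bystander: small white suction cup with black top, 38x41x30 mm, origin under its centre
- cutters: bystander: side cutters with red handles, 118x38x11 mm, lying flat, origin under the centre
- driver: bystander: red and black screwdriver, 135x15x15 mm, lying flat, origin under the centre
Things that resemble listed ones, but are neither listed nor needed, are in the scene too. Of the things like the block, leave any that is purple; of the rest the larger one is meant.

How it is judged:
On the way, in this order (a step that is already met when the one before it is completed fails the run):
1. the block, still in the jaws, is rocked at least 3.5 degrees towards the red-striped end (angle between block_foot's own y axis and vertical above 1.632 rad and z of block_foot in the frame of jig below 0.041 m and horizontal distance between block_foot and jig_slot below 0.02 m), for 0.05 s.
2. the block, still in the jaws, is rocked at least 3.5 degrees towards the plain end (angle between block_foot's own y axis and vertical below 1.51 rad and z of block_foot in the frame of jig below 0.041 m and horizontal distance between block_foot and jig_slot below 0.02 m), for 0.05 s.
At the end, for the whole second after the job is handed in: the block is held in the fingers, still, within 0.2 rad of upright, its foot 5 to 50 mm above the jaw tops and within 30 mm sideways of the slot's centre, touching no part of the jig; the jig lies flat on the desk within 40 mm of where it stood (z of block_foot in the frame of jig_slot between 0.005 and 0.05 m and horizontal distance between block_foot and jig_slot below 0.03 m and angle between block_foot's own z axis and vertical below 0.2 rad and contact force between the fingers and block above 1 N and contact force between block and jig below 0.2 N and linear speed of block below 0.02 m/s and height (world z) of jig below 0.003 m and angle between jig's own z axis and vertical below 0.02 rad and distance of jig from where it was at the start of the episode below 0.04 m); the arm keeps its last pose, push and grip.
It fails at once if the jig is lifted (6 mm) or tipped (0.06 rad) off the desk (height (world z) of jig above 0.006 m or angle between jig's own z axis and vertical above 0.06 rad).
It fails at once if the jig is dragged more than 40 mm (distance of jig from where it was at the start of the episode above 0.04 m).
It fails at once if a bystander is moved more than 20 mm (distance of any of solder, cup, cutters, driver from where it was at the start of the episode above 0.02 m).
It also fails if it takes over 43 s, if anything falls off the work surface, if the arm or the gripper's body presses on something with over 40 N, if the wrist force passes 120 N, or if a joint passes its speed limit or range.

ROBOT

A 6-joint arm with a two-finger parallel gripper is mounted at the origin on a cart in front of the work surface, level with it; the furniture and walls round the work are solid. World frame = base frame: x ahead of the robot, y to its left, z up, the work surface at z = 0. Lengths are in m, angles in rad, forces in N, time in s.
With the tool pointing down it reaches from about 0.275 to 0.85 m from the base axis. Payload 5.2 kg.
Tool frame: the origin (TCP) lies at the centre of the arm's flange, where the gripper is bolted on; the fingertips stand 173 mm ahead of it and the grasp point (between the pads) lies 155 mm ahead of it; z points along the fingers, y is the line along which they close (so a half turn about z gives the same grasp; the last joint's range is limited). The gripper opens to 85 mm and grips with 20 to 120 N. Pads are 22 mm wide; open, the fingers measure 114 mm over their backs; the gripper's body (76 mm by 85 mm) begins 54 mm behind the grasp point. The pads swing forward as they close: fully open they stand 13 mm farther back than shut.
Start: joints at [1.012, 0.259, 1.535, -0, 1.348, -0.203], TCP at [0.192, 0.516, 0.405] pointing down, gripper open.
Joint ranges: [-3.14, 3.14], [-0.91, 2.08], [0.19, 2.58], [-1.22, 4.36], [0.22, 2.71], [-3.12, 3.12]. Speed limits (rad/s): [2.57, 2.57, 3.14, 3.14, 3.14, 3.14].

INTERFACE

Orientations are given as a unit quaternion [x, y, z, w].
In Python, from cell import get_obs, camera, camera_model, close_job gives the robot as it stands.
- The arm moves only by the tool send_rows, never from a script. Its argument "steps" is one flat list of numbers, 7 for each row, row after row: the shift along the tool's x, y, z in mm, then the turn, a rotation vector about the tool's x, y, z in rad, then the finger opening in mm, from 0 to 85.4. A call has 1 to 5 rows; each row shifts and turns the commanded pose from where the row before left it, along the tool's axes as they then stand; what a row does not reach is not made up. A row lasts 1/10 s, in which the tool goes at most 50 mm and 8.59 degrees, less where a joint would pass 70% of its speed; a pose out of reach is approached as far as the arm can. A call with a gripper value outside its range is refused whole. The fingers move at their own pace and stop on an object; "newtons" is the grip in N (left out, the last holds). Time passes only in rows, so rows that do not move let the fingers close. It gives the time, the measured TCP pose, the force, the opening and the grip force at its end, in the units of the state.
- get_obs(): the state, without advancing time (a new reading comes with each control period).
- camera(name): name is "side" or "top"; returns the picture (384x512x3 uint8, red, green, blue); there is no depth.
- camera_model(name): a dict with "fx", "fy", "cx", "cy" (pixels), "D" ([k1, k2, p1, p2, k3] as OpenCV has them; the pictures are not rectified), "cam_to_world" (4x4, takes a point from camera to world coordinates). Camera axes: x right, y down, z forward; pixel columns grow to the right and rows downward; lengths in m; the calibration is good to about 2 mm. A picture is of the moment at which its call begins. camera_model takes no time and is no camera call.
- close_job(): hands the job in; it is judged then, once.
The state is a dict: "time": time; "joint_pos": joint angles; "dq": joint speeds; "joint_efforts": joint torques, N m; "position": TCP position; "orientation": TCP orientation; "force": force on the tool from outside, world axes, zero at the start; "ft_torque": the same for the moment, N m; "gripper_width": opening from 0.0 (shut) to 1.0 (fully open); "gripper_force": force on a finger pad.
Only numpy, scipy, OpenCV 4.12 (cv2) and the standard library are available. Lean on these libraries where they do the work, as an engineer would, in place of code of your own. Each camera call takes 0.05 s, during which the arm holds its last target. There are 200 camera calls.

## Working session

There is one attempt and no reset: what is moved stays moved. The work goes in short steps, Python scripts to look and compute and a tool call to move; the robot and the scene stay as the last step left them, time stands still between calls to the robot, and variables do not carry over. Pictures are saved under pics/ and viewed, at most 10 in all, crops included, and the job is handed in when it is done.

Besides the shell and the picture viewer there is one more tool, called after "Call:" as name(argument=value, ...), one argument or row to a line, values as JSON. send_rows: Moves the arm, as the interface text tells. Its arguments: {"type":"object","properties":{"steps":{"type":"array","items":{"type":"number"}},"newtons":{"type":"number"}},"required":["steps"]}

```bash
mkdir -p pics; python3 - <<'E'
from cell import *
import cv2
for n in("top","side"):
    cv2.imwrite(f"pics/{n}0.png",cv2.resize(camera(n)[...,::-1],(800,600),interpolation=cv2.INTER_CUBIC))
    m=camera_model(n);print(n,{k:(v if k!="cam_to_world" else [[round(float(a),4) for a in r] for r in v]) for k,v in m.items()})
print(get_obs())
E
```

```text
top {'fx': 424.04689313002564, 'fy': 424.04689313002564, 'cx': 249.95306602600385, 'cy': 188.3607947170876, 'D': array([-0.05354257,  0.        ,  0.        ,  0.        ,  0.        ]), 'cam_to_world': [[0.0165, -0.9964, 0.083, 0.3897], [-0.9999, -0.0161, 0.0056, 0.1174], [-0.0042, -0.0831, -0.9965, 1.4552], [0.0, 0.0, 0.0, 1.0]]}
side {'fx': 349.4364641793796, 'fy': 349.4364641793796, 'cx': 248.18207128011795, 'cy': 193.8343616828218, 'D': array([0.03218697, 0.        , 0.        , 0.        , 0.        ]), 'cam_to_world': [[0.8389, -0.3696, 0.3995, 0.1106], [-0.5441, -0.5504, 0.6332, -0.5058], [-0.0142, -0.7486, -0.6629, 0.7395], [0.0, 0.0, 0.0, 1.0]]}
{'time': 0.1, 'joint_pos': array([ 1.01216944e+00,  2.59274689e-01,  1.53599775e+00, -4.56945145e-05,
        1.34798983e+00, -2.02809731e-01]), 'dq': array([-6.39823226e-05, -9.01234857e-04, -2.61651423e-03,  7.36066591e-04,
        9.82004549e-05,  2.36246029e-04]), 'joint_efforts': array([ 2.24292002e-03, -4.46965456e+01, -2.91244501e+01, -1.46149300e-04,
        6.32345618e-03,  2.69373686e-05]), 'position': array([0.19147873, 0.51537977, 0.40394545]), 'orientation': array([ 1.76966501e-01,  9.84216521e-01, -7.83307950e-04, -2.89519291e-04]), 'force': array([ 0.59226377,  0.52402046, -0.7523663 ]), 'ft_torque': array([-0.01383965, -0.01200663,  0.00264155]), 'gripper_force': 0.0, 'gripper_width': 1.0007951763613314}
```

View pics/top0.png

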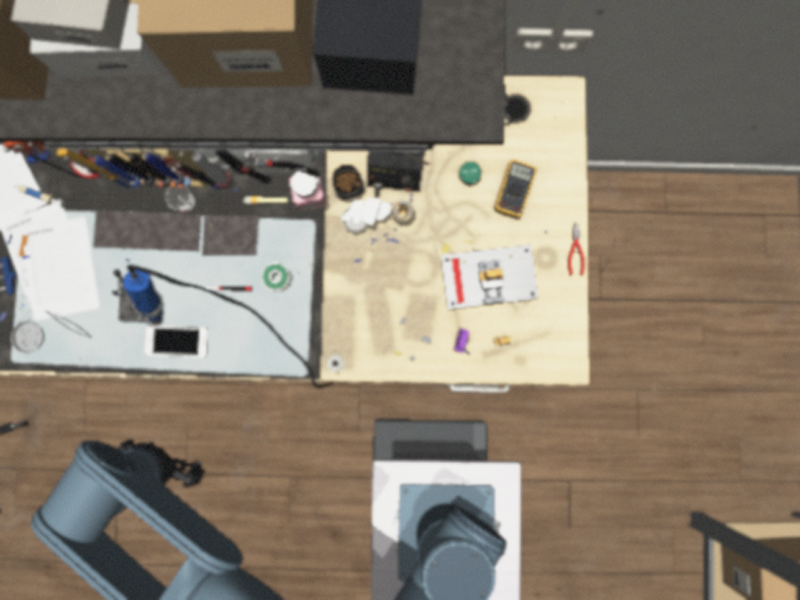

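View pics/side0.png

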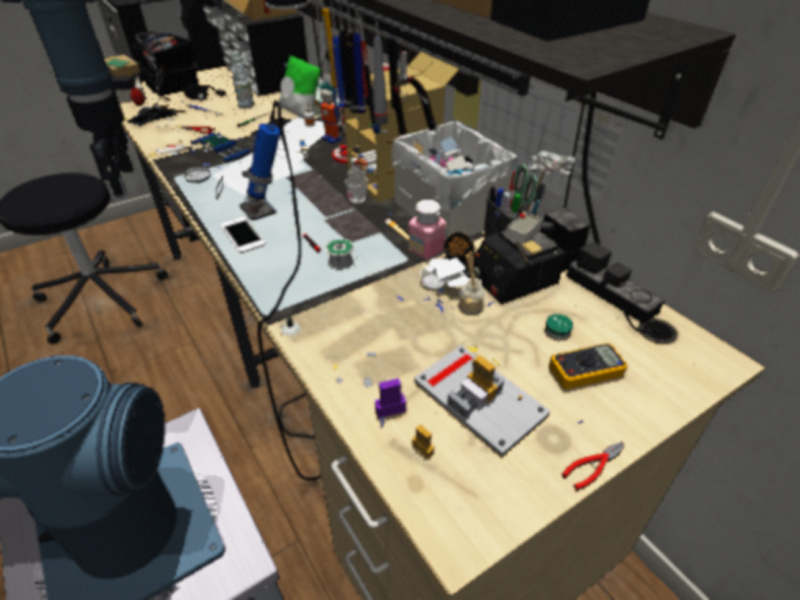

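Like the block there are three things in the top view: yellow in the jig (490,275), purple (462,340), and small yellow (503,341). The one meant is the larger yellow one in the jig's jaws. The jig's red stripe is at (458,280), so its +y points left in the picture (world +y). I'll confirm this in enlarged crops.

```bash
python3 - <<'E'
from cell import *
import cv2
a=camera("top")[...,::-1][145:220,275:350]; b=camera("side")[...,::-1][215:295,255:360]
a=cv2.resize(a,(600,600),interpolation=cv2.INTER_CUBIC)
cv2.imwrite("pics/topc.png",a)
cv2.imwrite("pics/sidec.png",cv2.resize(b,None,fx=7,fy=7,interpolation=cv2.INTER_CUBIC))
E
```

```text
(no output)
```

View pics/topc.png

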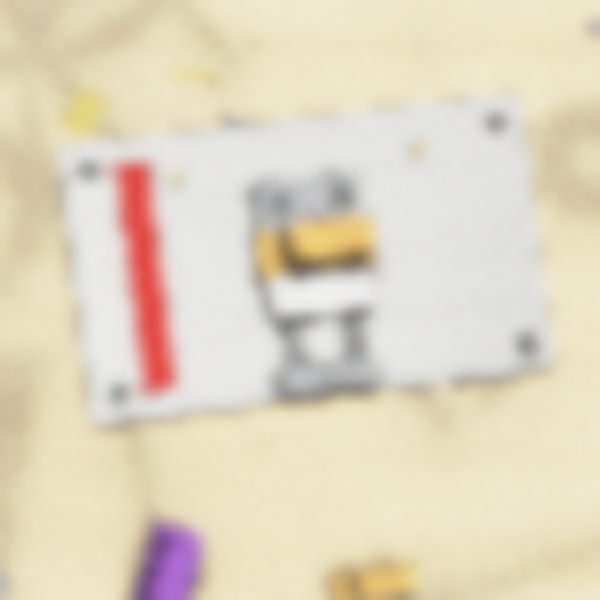

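View pics/sidec.png

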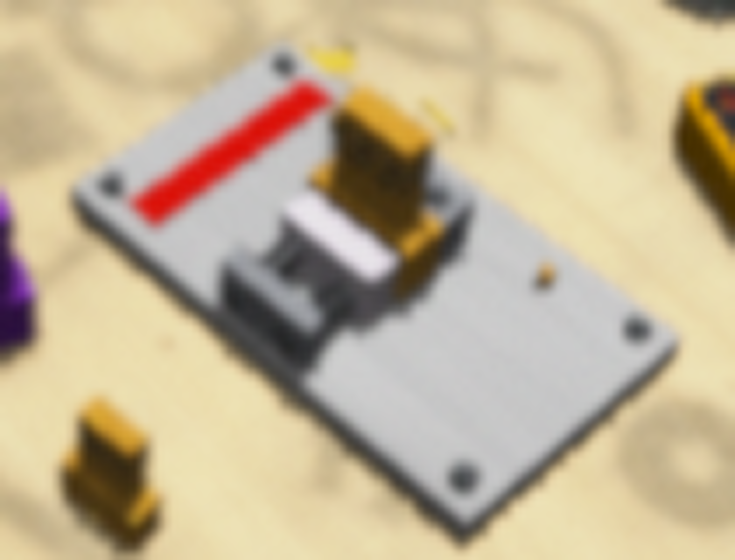

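The crops confirm that the large yellow block in the jaws is the one meant. In the top crop its tab top spans (290–376, 215–265), with the red stripe to the left, the fixed jaw above and the sprung jaw (white) below. Next I fit the jig pose from the plate and tab corners in both views.

```bash
cat > h.py <<'E'
from cell import *
import numpy as np, cv2
from scipy.spatial.transform import Rotation as R
from scipy.optimize import least_squares
M={n:camera_model(n) for n in("top","side")}
def proj(n,P):
    m=M[n];T=np.linalg.inv(np.array(m["cam_to_world"]))
    K=np.array([[m["fx"],0,m["cx"]],[0,m["fy"],m["cy"]],[0,0,1]])
    return cv2.projectPoints(np.asarray(P,float).reshape(-1,3),cv2.Rodrigues(T[:3,:3])[0],T[:3,3],K,np.asarray(m["D"]))[0].reshape(-1,2)
E
python3 - <<'E'
from h import *
# jig-frame points: plate corners (+x+y,+x-y,-x-y,-x+y), tab top same order
J=[(60,100,15),(60,-100,15),(-60,-100,15),(-60,100,15),(7,17,92),(7,-17,92),(-7,-17,92),(-7,17,92)]
J=np.array(J)/1e3
t=np.array([(65,150),(525,98),(548,365),(98,425),(290,228),(372,215),(376,252),(294,265)])
s=np.array([(285,40),(680,345),(465,525),(75,190),(360,88),(437,135),(415,158),(335,112)])
t=(t+.5)/8-.5+[275,145]; s=(s+.5)/7-.5+[255,215]
def P(p): return J@R.from_euler('z',p[2]).as_matrix().T+[p[0],p[1],0]
for use in("top","side","both"):
    f=lambda p:np.concatenate([(proj(n,P(p))-q).ravel() for n,q in(("top",t),("side",s)) if use in(n,"both")])
    r=least_squares(f,[.55,0,0],loss="soft_l1");print(use,r.x.round(4),np.abs(r.fun).reshape(-1,2).round(1).tolist())
E
```

```text
top [ 0.5519 -0.0894  0.1317] [[0.8, 0.2], [0.6, 0.3], [1.2, 0.9], [0.7, 0.2], [0.1, 0.1], [0.3, 0.3], [0.3, 0.1], [0.2, 0.5]]
side [ 0.5499 -0.0922  0.1269] [[0.1, 0.1], [0.8, 0.5], [0.0, 0.6], [1.1, 0.4], [0.6, 0.2], [0.1, 0.7], [0.8, 0.3], [0.4, 1.0]]
both [ 0.551  -0.0909  0.1285] [[0.4, 0.0], [0.1, 0.0], [1.6, 1.3], [0.3, 0.3], [0.6, 0.1], [0.8, 0.6], [0.8, 0.2], [0.6, 0.2], [0.1, 0.3], [0.7, 1.1], [0.0, 0.0], [1.0, 0.8], [0.6, 0.8], [0.1, 0.2], [0.8, 0.3], [0.4, 1.5]]
```

Jig at (0.551, −0.091), yaw 0.128; the views agree within 3 mm. Grasp plan: tool y along jig x, which puts tool x along jig y, towards red. First turn +1.086 rad about tool z.

Call:
send_rows(
  steps=[0, 0, 0, 0, 0, 0.136, 85, 0, 0, 0, 0, 0, 0.136, 85, 0, 0, 0, 0, 0, 0.136, 85, 0, 0, 0, 0, 0, 0.136, 85],
)

```text
time: 0.6
position: [0.1915, 0.5155, 0.4045]
orientation: [0.437, 0.899, -0.0, -0.0]
force: [0.3, -0.3, -0.6]
gripper_width: 0.995
gripper_force: 0.0
```

Call:
send_rows(
  steps=[0, 0, 0, 0, 0, 0.136, 60, 0, 0, 0, 0, 0, 0.136, 60, 0, 0, 0, 0, 0, 0.136, 60, 0, 0, 0, 0, 0, 0.136, 60, 0, 0, 0, 0, 0, 0, 60],
)

```text
time: 1.1
position: [0.1915, 0.5155, 0.4045]
orientation: [0.661, 0.75, -0.0, 0.0]
force: [0.2, 0.6, -0.4]
gripper_width: 0.702
gripper_force: 0.0
```

```bash
cat >> h.py <<'E'
def rel(p,yaw=.1285,o=None):
    "shift in tool axes (mm) and rotvec from now to tool pointing down at p"
    o=o or get_obs();r=R.from_quat(o["orientation"])
    x=np.array([-np.sin(yaw),np.cos(yaw),0]);z=np.array([0,0,-1.]);T=R.from_matrix(np.c_[x,np.cross(z,x),z])
    print("t",round(o["time"],2),"shift",(r.inv().apply(np.array(p)-o["position"])*1e3).round(1),"rot",(r.inv()*T).as_rotvec().round(4),"F",o["force"].round(1),"w",round(o["gripper_width"]*85.4,1),"gf",round(o["gripper_force"],1))
E
python3 -c "
from h import *
rel((.551,-.091,.329))"
```

```text
t 1.1 shift [-646.8  280.5   75.6] rot [-0.0003  0.0004 -0.0027] F [ 0.2  0.6 -0.4] w 60.0 gf 0.0
```

Call:
send_rows(
  steps=[-43, 18.7, 5, 0, 0, 0, 60, -43, 18.7, 5, 0, 0, 0, 60, -43, 18.7, 5, 0, 0, 0, 60, -43, 18.7, 5, 0, 0, 0, 60, -43, 18.7, 5, 0, 0, 0, 60],
)

```text
time: 1.6
position: [0.312, 0.3125, 0.3796]
orientation: [0.659, 0.752, 0.0, 0.0]
force: [1.3, 0.4, 0.2]
gripper_width: 0.702
gripper_force: 0.0
```

Call:
send_rows(
  steps=[-43, 18.7, 5, 0, 0, 0, 60, -43, 18.7, 5, 0, 0, 0, 60, -43, 18.7, 5, 0, 0, 0, 60, -43, 18.7, 5, 0, 0, 0, 60, -43, 18.7, 5, 0, 0, 0, 60],
)

```text
time: 2.1
position: [0.4321, 0.1109, 0.3547]
orientation: [0.659, 0.752, 0.0, 0.0]
force: [0.4, 0.0, -0.6]
gripper_width: 0.705
gripper_force: 0.0
```

Call:
send_rows(
  steps=[-43, 18.7, 5, 0, 0, 0, 60, -43, 18.7, 5, 0, 0, 0, 60, -43, 18.7, 5, 0, 0, 0, 60, -43, 18.7, 5, 0, 0, 0, 60, -43, 18.7, 5, 0, 0, 0, 60],
)

```text
time: 2.6
position: [0.5522, -0.0907, 0.3294]
orientation: [0.659, 0.752, 0.0, -0.0]
force: [1.9, 1.0, -0.1]
gripper_width: 0.699
gripper_force: 0.0
```

Call:
send_rows(
  steps=[0, 0, 0, 0, 0, 0, 60, 0, 0, 0, 0, 0, 0, 60],
)

```text
time: 2.8
position: [0.5516, -0.0897, 0.3289]
orientation: [0.661, 0.751, -0.0, -0.001]
force: [-0.3, -0.1, 0.0]
gripper_width: 0.705
gripper_force: 0.0
```

```bash
python3 -c "
from h import *
o=get_obs();rel((.551,-.091,.229),o=o)
for n,(a,b,c,d,k) in dict(top=(130,240,255,375,5),side=(180,300,230,380,5)).items():
    cv2.imwrite(f'pics/{n}1.png',cv2.resize(camera(n)[a:b,c:d,::-1],None,fx=k,fy=k,interpolation=cv2.INTER_CUBIC))
"
```

```text
t 2.8 shift [-1.3 -0.6 99.9] rot [-0.0014 -0.001  -0.0009] F [-0.3 -0.1  0. ] w 60.2 gf 0.0
```

View pics/side1.png

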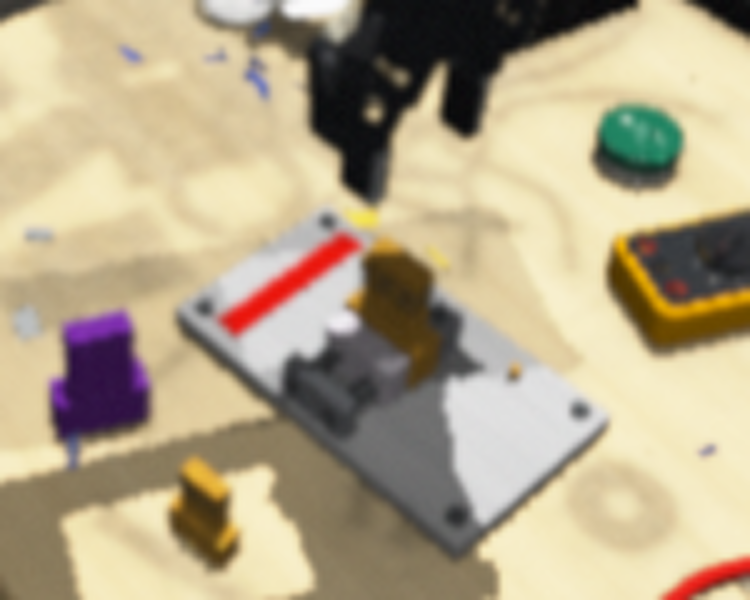

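The side crop shows the fingers above and on both sides of the tab (tab at 400,290; fingers at 365,170 and 470,110). Descend 98 mm.

Call:
send_rows(
  steps=[-1, -0.6, 25, 0, 0, 0, 60, 0, 0, 25, 0, 0, 0, 60, 0, 0, 20, 0, 0, 0, 60, 0, 0, 16, 0, 0, 0, 60, 0, 0, 12, 0, 0, 0, 60],
)

```text
time: 3.4
position: [0.5503, -0.0881, 0.2311]
orientation: [0.66, 0.752, -0.0, -0.0]
force: [-1.0, 0.5, 0.3]
gripper_width: 0.703
gripper_force: 0.0
```

Call:
send_rows(
  steps=[0, 0, 0, 0, 0, 0, 30, 0, 0, 0, 0, 0, 0, 30, 0, 0, 0, 0, 0, 0, 30],
)

```text
time: 3.7
position: [0.5514, -0.0896, 0.2328]
orientation: [0.661, 0.751, 0.0, 0.001]
force: [0.5, -0.5, 0.5]
gripper_width: 0.349
gripper_force: 0.0
```

```bash
python3 -c "
from h import *
rel((.551,-.091,.229))
n,(a,b,c,d,k)='side',(180,300,230,380,5)
cv2.imwrite(f'pics/{n}2.png',cv2.resize(camera(n)[a:b,c:d,::-1],None,fx=k,fy=k,interpolation=cv2.INTER_CUBIC))
"
```

```text
t 3.7 shift [-1.3 -0.6  3.8] rot [ 0.0017  0.0009 -0.0008] F [ 0.5 -0.5  0.5] w 29.8 gf 0.0
```

View pics/side2.png

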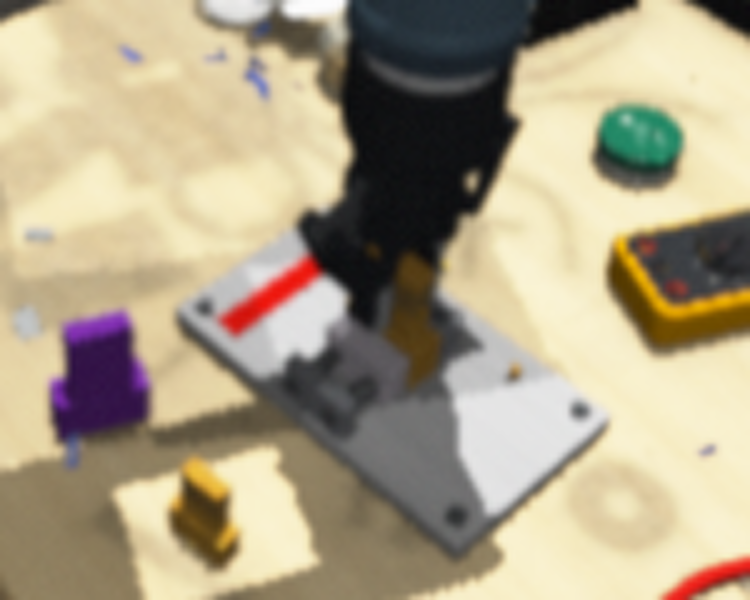

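Near finger in the crop: tip spans about x 350–393 at y≈315. I check this against the expected projection.

```bash
python3 -c "
from h import *
o=get_obs();r=R.from_quat(o['orientation'])
c=lambda P:((proj('side',P)-[230,180])*5).round()
for yy in(-15,-20): print('finger tip corners',c([o['position']+r.apply([x/1e3,yy/1e3,.166]) for x in(-11,11)]).tolist())
Rj=R.from_euler('z',.1285)
print('tab base near corners',c([[.551,-.091,0]+Rj.apply([-.007,y,.048]) for y in(-.017,.017)]).tolist())
print('tab top near',c([[.551,-.091,0]+Rj.apply([-.007,y,.092]) for y in(-.017,.017)]).tolist())
"
```

```text
finger tip corners [[390.0, 317.0], [357.0, 292.0]]
finger tip corners [[383.0, 322.0], [351.0, 297.0]]
tab base near corners [[406.0, 343.0], [357.0, 304.0]]
tab top near [[416.0, 284.0], [364.0, 246.0]]
```

Geometry agrees. Grip it at 80 N, watching the side force for misalignment.

Call:
send_rows(
  steps=[-1, 0, 2, 0, 0, 0, 18, 0, 0, 0, 0, 0, 0, 10, 0, 0, 0, 0, 0, 0, 5, 0, 0, 0, 0, 0, 0, 5],
  newtons=80,
)

```text
time: 4.15
position: [0.5527, -0.0909, 0.2309]
orientation: [0.661, 0.751, 0.002, 0.002]
force: [4.9, 2.2, 1.0]
gripper_width: 0.153
gripper_force: 78.3
```

Call:
send_rows(
  steps=[0, 0, 0, 0, 0, 0, 5, 0, 0, 0, 0, 0, 0, 5],
)

```text
time: 4.35
position: [0.5528, -0.0909, 0.231]
orientation: [0.661, 0.751, 0.002, 0.002]
force: [4.9, 2.3, 1.3]
gripper_width: 0.149
gripper_force: 78.3
```

Call:
send_rows(
  steps=[4.2, 0, 0, 0, -0.02, 0, 5, 4.2, 0, 0, 0, -0.02, 0, 5, 4.2, 0, 0, 0, -0.02, 0, 5],
)

```text
time: 4.65
position: [0.5512, -0.0787, 0.2307]
orientation: [0.66, 0.75, -0.019, 0.025]
force: [4.7, -1.5, 1.1]
gripper_width: 0.153
gripper_force: 78.4
```

```bash
cat >> h.py <<'E'
def foot(L=.211):
    o=get_obs();r=R.from_quat(o["orientation"]);Rj=R.from_euler('z',.1285)
    z=r.apply([0,0,1]);x=r.apply([1,0,0])
    print("t",round(o["time"],2),"tilt_red",round(np.degrees(np.arcsin(-x[2])),2),"lean_x",round(np.degrees(np.arcsin(z@Rj.apply([1,0,0]))),2),"foot in jig mm",(Rj.inv().apply(o["position"]+L*z-[.551,-.091,0])*1e3).round(1),"Fjig",Rj.inv().apply(o["force"]).round(1),"Mjig",Rj.inv().apply(o["ft_torque"]).round(2),"gf",round(o["gripper_force"]),"w",round(o["gripper_width"]*85.4,1))
E
python3 -c "
from h import *
foot()"
```

```text
t 4.65 tilt_red 3.6 lean_x 0.31 foot in jig mm [ 2.9 -1.1 20.1] Fjig [ 4.5 -2.1  1.1] Mjig [ 0.06 -0.58  0.36] gf 78 w 13.1
```

Call:
send_rows(
  steps=[5.2, 0, 0, 0, -0.025, 0, 5, 5.2, 0, -0.2, 0, -0.025, 0, 5, 5.2, 0, -0.2, 0, -0.025, 0, 5, 0, 0, 0, 0, 0, 0, 5],
)

```text
time: 5.05
position: [0.5492, -0.063, 0.2296]
orientation: [0.659, 0.749, -0.044, 0.054]
force: [5.5, -2.4, -1.0]
gripper_width: 0.152
gripper_force: 78.1
```

```bash
python3 -c "
from h import *
foot()
n,(a,b,c,d,k)='side',(180,300,230,380,5)
cv2.imwrite(f'pics/{n}3.png',cv2.resize(camera(n)[a:b,c:d,::-1],None,fx=k,fy=k,interpolation=cv2.INTER_CUBIC))
"
```

```text
t 5.05 tilt_red 7.94 lean_x 0.3 foot in jig mm [ 2.9 -1.2 20.6] Fjig [ 5.2 -3.  -1. ] Mjig [-0.47 -0.64  0.26] gf 78 w 12.9
```

View pics/side3.png

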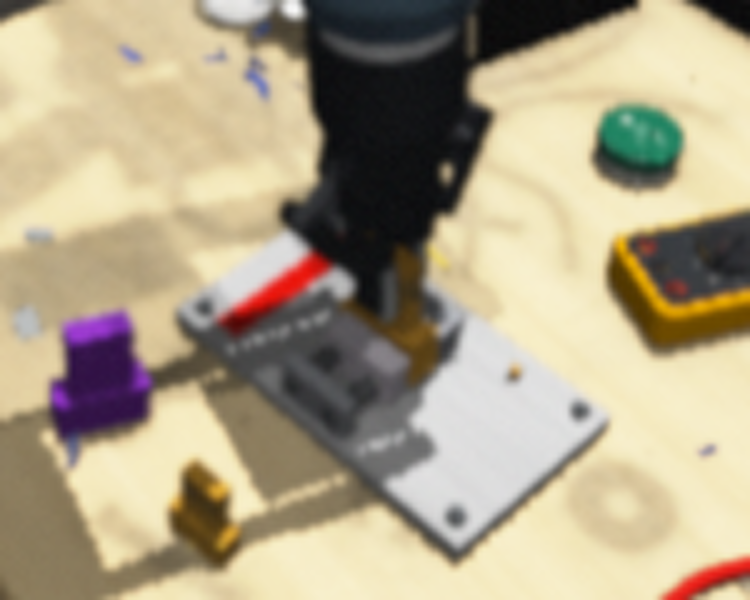

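The crop shows the block tilted with the tool towards the red stripe, and the jig corners unmoved (605,420; 455,558; 180,310). Now I swing towards the plain end, easing up 3 mm.

Call:
send_rows(
  steps=[-5.9, 0, -0.1, 0, 0.028, 0, 5, -5.9, 0, -0.3, 0, 0.028, 0, 5, -5.9, 0, -0.3, 0, 0.028, 0, 5, -5.9, 0, -0.3, 0, 0.028, 0, 5, -5.9, 0, -0.3, 0, 0.028, 0, 5],
)

```text
time: 5.6
position: [0.5524, -0.092, 0.2317]
orientation: [0.661, 0.751, 0.003, -0.001]
force: [6.4, 1.5, -10.8]
gripper_width: 0.149
gripper_force: 77.9
```

Call:
send_rows(
  steps=[-5.9, 0, -0.3, 0, 0.028, 0, 5, -5.9, 0, -0.3, 0, 0.028, 0, 5, -5.9, 0, -0.3, 0, 0.028, 0, 5, -5.9, 0, -0.3, 0, 0.028, 0, 5, -5.9, 0, -0.3, 0, 0.028, 0, 5],
)

```text
time: 6.1
position: [0.5552, -0.1209, 0.2304]
orientation: [0.659, 0.748, 0.049, -0.055]
force: [4.3, 2.9, -12.8]
gripper_width: 0.154
gripper_force: 77.8
```

```bash
python3 -c "
from h import *
foot()"
```

```text
t 6.1 tilt_red -8.44 lean_x 0.02 foot in jig mm [ 0.5  0.8 21.7] Fjig [  4.7   2.4 -12.8] Mjig [-0.21 -0.78 -0.03] gf 78 w 13.1
```

Call:
send_rows(
  steps=[5.8, 0, -0.1, 0, -0.028, 0, 5, 5.8, 0, -0.2, 0, -0.028, 0, 5, 5.8, 0, -0.3, 0, -0.028, 0, 5, 5.8, 0, -0.3, 0, -0.028, 0, 5, 5.8, 0, -0.3, 0, -0.028, 0, 5],
)

```text
time: 6.6
position: [0.5514, -0.0925, 0.2345]
orientation: [0.661, 0.751, 0.001, -0.001]
force: [4.4, -2.2, -14.0]
gripper_width: 0.15
gripper_force: 77.8
```

Call:
send_rows(
  steps=[5.8, 0, -0.3, 0, -0.028, 0, 5, 5.8, 0, -0.3, 0, -0.028, 0, 5, 5.8, 0, -0.3, 0, -0.028, 0, 5, 5.8, 0, -0.3, 0, -0.028, 0, 5, 5.8, 0, -0.2, 0, -0.028, 0, 5],
)

```text
time: 7.1
position: [0.5477, -0.0639, 0.2346]
orientation: [0.659, 0.749, -0.045, 0.051]
force: [2.7, -3.5, -13.6]
gripper_width: 0.153
gripper_force: 77.9
```

```bash
python3 -c "
from h import *
foot()
n,(a,b,c,d,k)='side',(180,300,230,380,5)
cv2.imwrite(f'pics/{n}4.png',cv2.resize(camera(n)[a:b,c:d,::-1],None,fx=k,fy=k,interpolation=cv2.INTER_CUBIC))
"
```

```text
t 7.1 tilt_red 7.84 lean_x -0.03 foot in jig mm [ 0.1 -1.5 25.6] Fjig [  2.3  -3.8 -13.6] Mjig [-0.19 -0.52  0.09] gf 78 w 13.1
```

View pics/side4.png

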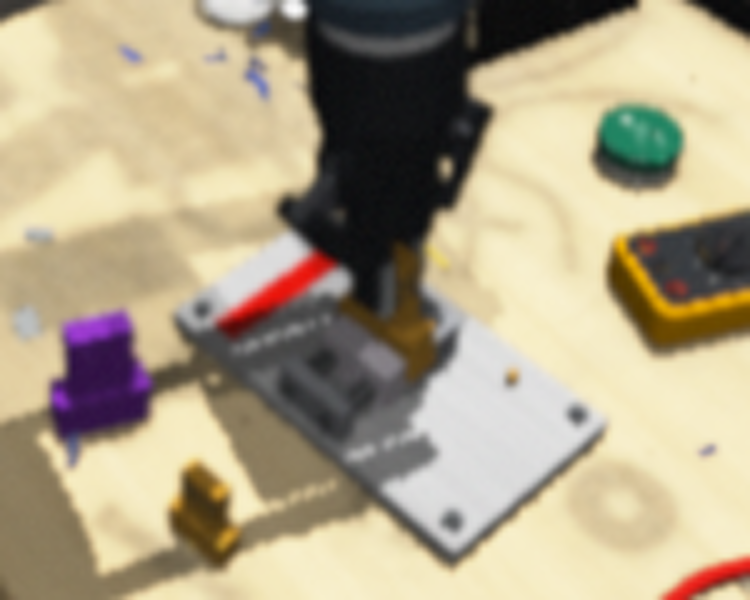

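The block is still firmly held and has risen about 4–5 mm. The jig is flat and moved only about 1 mm. Continue with the same swings.

Call:
send_rows(
  steps=[-5.8, 0, -0.1, 0, 0.028, 0, 5, -5.8, 0, -0.3, 0, 0.028, 0, 5, -5.8, 0, -0.3, 0, 0.028, 0, 5, -5.8, 0, -0.3, 0, 0.028, 0, 5, -5.8, 0, -0.3, 0, 0.028, 0, 5],
)

```text
time: 7.65
position: [0.5511, -0.092, 0.2378]
orientation: [0.661, 0.751, 0.002, -0.003]
force: [4.1, 2.2, -14.3]
gripper_width: 0.153
gripper_force: 77.8
```

Call:
send_rows(
  steps=[-5.8, 0, -0.3, 0, 0.028, 0, 5, -5.8, 0, -0.3, 0, 0.028, 0, 5, -5.8, 0, -0.3, 0, 0.028, 0, 5, -5.8, 0, -0.3, 0, 0.028, 0, 5, -5.8, 0, -0.3, 0, 0.028, 0, 5],
)

```text
time: 8.15
position: [0.5544, -0.121, 0.2374]
orientation: [0.659, 0.749, 0.048, -0.056]
force: [0.8, 1.9, -18.3]
gripper_width: 0.155
gripper_force: 77.8
```

Call:
send_rows(
  steps=[5.8, 0, -0.1, 0, -0.028, 0, 5, 5.8, 0, -0.3, 0, -0.028, 0, 5, 5.8, 0, -0.3, 0, -0.028, 0, 5, 5.8, 0, -0.3, 0, -0.028, 0, 5, 5.8, 0, -0.3, 0, -0.028, 0, 5],
)

```text
time: 8.65
position: [0.5506, -0.0919, 0.2424]
orientation: [0.66, 0.751, -0.0, -0.001]
force: [-1.1, -3.1, -18.2]
gripper_width: 0.148
gripper_force: 78.0
```

Call:
send_rows(
  steps=[5.8, 0, -0.3, 0, -0.028, 0, 5, 5.8, 0, -0.3, 0, -0.028, 0, 5, 5.8, 0, -0.3, 0, -0.028, 0, 5, 5.8, 0, -0.3, 0, -0.028, 0, 5, 5.8, 0, -0.3, 0, -0.028, 0, 5],
)

```text
time: 9.15
position: [0.5468, -0.0631, 0.2428]
orientation: [0.659, 0.749, -0.046, 0.051]
force: [-1.1, -3.6, -16.0]
gripper_width: 0.152
gripper_force: 78.3
```

```bash
python3 -c "
from h import *
foot()"
```

```text
t 9.15 tilt_red 7.88 lean_x -0.09 foot in jig mm [-0.9 -0.7 33.8] Fjig [ -1.5  -3.5 -16. ] Mjig [ 0.07  0.29 -0.02] gf 78 w 13.0
```

Call:
send_rows(
  steps=[-5.8, 0, 0, 0, 0.028, 0, 5, -5.8, 0, -0.2, 0, 0.028, 0, 5, -5.8, 0, -0.2, 0, 0.028, 0, 5, -5.8, 0, -0.2, 0, 0.028, 0, 5, -5.8, 0, -0.2, 0, 0.028, 0, 5],
)

```text
time: 9.65
position: [0.5505, -0.0915, 0.2461]
orientation: [0.66, 0.751, 0.001, -0.003]
force: [-2.4, 1.3, -14.1]
gripper_width: 0.155
gripper_force: 78.7
```

Call:
send_rows(
  steps=[-5.8, 0, -0.2, 0, 0.028, 0, 5, -5.8, 0, -0.2, 0, 0.028, 0, 5, -5.8, 0, -0.2, 0, 0.028, 0, 5, -5.8, 0, -0.2, 0, 0.028, 0, 5, -5.8, 0, -0.2, 0, 0.028, 0, 5],
)

```text
time: 10.15
position: [0.5544, -0.1209, 0.2452]
orientation: [0.659, 0.749, 0.048, -0.056]
force: [-4.9, 2.7, -10.2]
gripper_width: 0.151
gripper_force: 79.1
```

```bash
python3 -c "
from h import *
foot()
n,(a,b,c,d,k)='side',(180,300,230,380,5)
cv2.imwrite(f'pics/{n}5.png',cv2.resize(camera(n)[a:b,c:d,::-1],None,fx=k,fy=k,interpolation=cv2.INTER_CUBIC))
"
```

```text
t 10.15 tilt_red -8.44 lean_x -0.09 foot in jig mm [-0.8  0.9 36.5] Fjig [ -4.5   3.3 -10.2] Mjig [0.01 0.93 0.12] gf 79 w 12.9
```

View pics/side5.png

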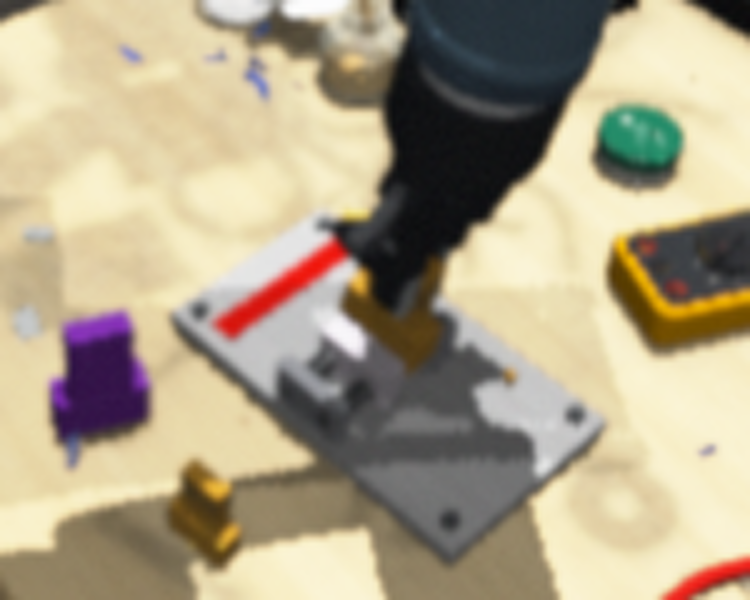

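Clearly rising (foot ~36 mm, needs 43). The jig is flat and has crept 2–3 mm in −x, so I relax the sideways strain by 1 mm and go on.

Call:
send_rows(
  steps=[5.7, -0.5, -0.1, 0, -0.028, 0, 5, 5.7, -0.5, -0.3, 0, -0.028, 0, 5, 5.7, 0, -0.3, 0, -0.028, 0, 5, 5.7, 0, -0.3, 0, -0.028, 0, 5, 5.7, 0, -0.3, 0, -0.028, 0, 5],
)

```text
time: 10.7
position: [0.5503, -0.0927, 0.2488]
orientation: [0.661, 0.751, 0.001, -0.002]
force: [-0.5, 2.5, -13.7]
gripper_width: 0.151
gripper_force: 78.7
```

Call:
send_rows(
  steps=[5.7, 0, -0.3, 0, -0.028, 0, 5, 5.7, 0, -0.3, 0, -0.028, 0, 5, 5.7, 0, -0.3, 0, -0.028, 0, 5, 5.7, 0, -0.3, 0, -0.028, 0, 5, 5.7, 0, -0.3, 0, -0.028, 0, 5],
)

```text
time: 11.2
position: [0.5467, -0.0643, 0.2489]
orientation: [0.659, 0.749, -0.045, 0.051]
force: [-1.6, 2.4, -12.7]
gripper_width: 0.153
gripper_force: 78.8
```

Call:
send_rows(
  steps=[-5.7, 0, -0.1, 0, 0.028, 0, 5, -5.7, 0, -0.3, 0, 0.028, 0, 5, -5.7, 0, -0.3, 0, 0.028, 0, 5, -5.7, 0, -0.3, 0, 0.028, 0, 5, -5.7, 0, -0.3, 0, 0.028, 0, 5],
)

```text
time: 11.7
position: [0.5505, -0.0931, 0.252]
orientation: [0.661, 0.751, 0.002, -0.002]
force: [-1.1, 0.0, -16.8]
gripper_width: 0.15
gripper_force: 78.1
```

```bash
python3 -c "
from h import *
foot()"
```

```text
t 11.7 tilt_red -0.31 lean_x 0.0 foot in jig mm [-0.7 -0.9 41.1] Fjig [ -1.1   0.2 -16.8] Mjig [-0.13  0.1  -0.02] gf 78 w 12.8
```

Call:
send_rows(
  steps=[-5.7, 0, -0.2, 0, 0.028, 0, 5, -5.7, 0, -0.3, 0, 0.028, 0, 5, -5.7, 0, -0.3, 0, 0.028, 0, 5, -5.7, 0, -0.3, 0, 0.028, 0, 5, -5.7, 0, -0.2, 0, 0.028, 0, 5],
)

```text
time: 12.2
position: [0.5545, -0.1222, 0.2522]
orientation: [0.659, 0.749, 0.048, -0.054]
force: [0.0, -1.7, -15.9]
gripper_width: 0.151
gripper_force: 78.5
```

Call:
send_rows(
  steps=[5.7, 0, -0.2, 0, -0.028, 0, 5, 5.7, 0, -0.3, 0, -0.028, 0, 5, 5.7, 0, -0.3, 0, -0.028, 0, 5, 5.7, 0, -0.3, 0, -0.028, 0, 5, 5.7, 0, -0.3, 0, -0.028, 0, 5],
)

```text
time: 12.7
position: [0.5511, -0.0923, 0.2579]
orientation: [0.66, 0.751, 0.002, 0.001]
force: [0.3, 1.4, -3.3]
gripper_width: 0.15
gripper_force: 80.8
```

```bash
python3 -c "
from h import *
foot()
n,(a,b,c,d,k)='side',(180,300,230,380,5)
cv2.imwrite(f'pics/{n}6.png',cv2.resize(camera(n)[a:b,c:d,::-1],None,fx=k,fy=k,interpolation=cv2.INTER_CUBIC))
"
```

```text
t 12.7 tilt_red -0.06 lean_x 0.19 foot in jig mm [ 0.6 -1.1 46.9] Fjig [ 0.4  1.3 -3.3] Mjig [-0.02 -0.01 -0.03] gf 81 w 12.8
```

The vertical force has dropped to the block's weight (−3.3 N), so it's free. Lift 17 mm straight up.

Call:
send_rows(
  steps=[0, 0, -3, 0, 0, 0, 5, 0, 0, -5, 0, 0, 0, 5, 0, 0, -5, 0, 0, 0, 5, 0, 0, -4, 0, 0, 0, 5, 0, 0, 0, 0, 0, 0, 5],
)

```text
time: 13.25
position: [0.5508, -0.0938, 0.274]
orientation: [0.661, 0.75, 0.002, -0.001]
force: [0.7, 0.3, -3.5]
gripper_width: 0.155
gripper_force: 80.8
```

Call:
send_rows(
  steps=[0, 0, 0, 0, 0, 0, 5, 0, 0, 0, 0, 0, 0, 5, 0, 0, 0, 0, 0, 0, 5],
)

```text
time: 13.55
position: [0.5504, -0.0935, 0.2726]
orientation: [0.661, 0.75, 0.002, -0.002]
force: [0.1, 0.7, -2.4]
gripper_width: 0.156
gripper_force: 80.8
```

```bash
python3 -c "
from h import *
foot()
n,(a,b,c,d,k)='side',(180,300,230,380,5)
cv2.imwrite(f'pics/{n}7.png',cv2.resize(camera(n)[a:b,c:d,::-1],None,fx=k,fy=k,interpolation=cv2.INTER_CUBIC))
"
```

```text
t 13.55 tilt_red -0.31 lean_x -0.04 foot in jig mm [-1.1 -1.3 61.6] Fjig [ 0.2  0.6 -2.4] Mjig [-0.03  0.03  0.05] gf 81 w 13.3
```

View pics/side7.png

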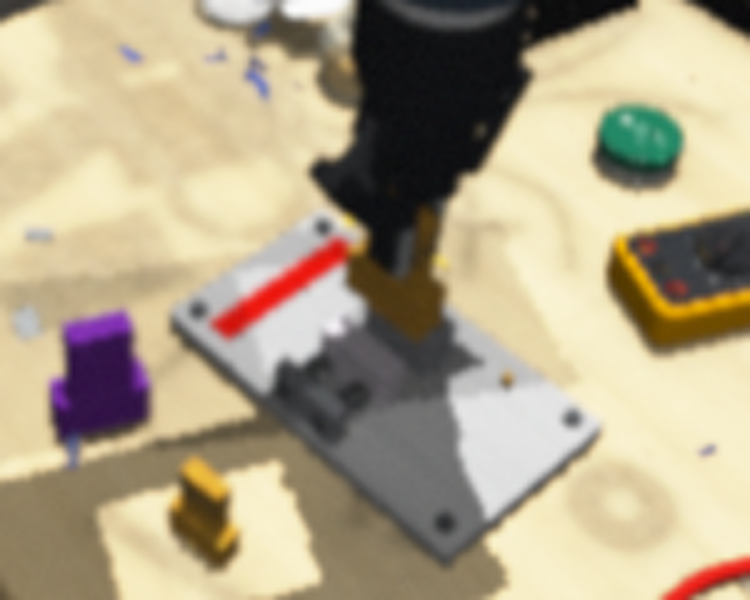

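The block is upright in the fingers above the jaws (body bottom at about 410,335). The jig is flat and shifted only a few mm, with the bystanders in view untouched. Handing in.

```bash
python3 -c "
from cell import *
print(close_job())"
```

```text
the job is handed in; nothing more can be done
None
```

I rocked the block free (about 8° each way, red end first) and handed the job in at about 13.6 s. It is held upright about 19 mm above the jaws and over its slot, with the jig flat and only a few mm from its start; no verdict came back.

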